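# Slide the processor chip along the rail into the loading nest

## Robot

A 6-joint arm with a two-finger parallel gripper is mounted at the origin on the work surface. World frame = base frame: x ahead of the robot, y to its left, z up, the work surface at z = 0. Lengths are in m, angles in rad, forces in N, time in s.
With the tool pointing down it reaches from about 0.375 to 0.975 m from the base axis. Payload 3.8 kg.
Tool frame: the origin (TCP) lies at the very end of the fingers, on their centre line; the grasp point (between the pads) lies bot.hold_point_z behind it (bot.hold_point_z is the distance from the TCP to the grasp point, in m); z points along the fingers, y is the line along which they close (so a half turn about z gives the same grasp; the last joint's range is limited). The gripper opens to 85 mm and grips with 20 to 120 N. Pads are 22 mm wide; open, the fingers measure 114 mm over their backs; the gripper's body (76 mm by 85 mm) begins 54 mm behind the grasp point. The pads swing forward as they close: fully open they stand 13 mm farther back than shut.
Start: joints at [-1.245, 0.264, 1.604, -0, 1.274, -0.037], TCP at [0.24, -0.631, 0.205] pointing down, gripper open.
Joint ranges: [-2.63, 2.63], [-0.94, 2.18], [0.31, 2.57], [-1.31, 4.45], [0, 2.66], [-2.55, 2.55]. Speed limits (rad/s): [2.57, 2.57, 3.14, 3.14, 3.14, 3.14].

## Interface

Orientations are given as a rotation vector (axis times angle).
In Python, from workcell import bot gives the robot as it stands.
- The arm moves only by the shell command python3 jog.py [OPENING] [FORCE], which reads ROWS from standard input. ROWS is a JSON object with one list for each field, all of the same length, 1 to 5, a row being the entries at one place: dx, dy, dz (the shift in shares of the most that a row can go, 1 being 62.5 mm), yaw (a turn about the tool's z in units of 0.05 rad); each row shifts and turns the commanded pose from where the row before left it, along the tool's axes as they then stand; what a row does not reach is not made up. A row lasts 1/8 s, in which the tool goes at most 0.0625 m and 0.188 rad, less where a joint would pass 70% of its speed; a pose out of reach is approached as far as the arm can. OPENING is the opening from 0.0 (shut) to 1.0 (fully open), set as the command begins (- or left out keeps the last). The fingers move at their own pace and stop on an object; FORCE is the grip in N (left out, the last holds). Time passes only in rows, so rows that do not move let the fingers close. It prints the time, the measured TCP pose, the force, the opening and the grip force at its end. Input that does not fit is refused with a message, and nothing moves.
- bot.read_state(): the state, without advancing time (a new reading comes with each control period).
- bot.read_camera(name): name is "scene" or "side" or "wrist"; returns the picture (400x640x3 uint8, red, green, blue); there is no depth.
- bot.camera_info(name): a dict with "intrinsics" (3x3 intrinsics, pixels), "extrinsics" (4x4, takes a point from camera to world coordinates). Camera axes: x right, y down, z forward; pixel columns grow to the right and rows downward; lengths in m; the calibration is good to about 2 mm. A picture is of the moment at which its call begins: read the wrist's pose just before it. camera_info takes no time and is no camera call; for the wrist camera it gives the pose at the moment of the call.
- bot.finish_job(): hands the job in; it is judged then, once.
The state is a dict: "time": time; "q": joint angles; "joint_vel": joint speeds; "joint_torque": joint torques, N m; "tool_pos": TCP position; "tcp_rot": TCP orientation; "wrist_force": force on the tool from outside, world axes, zero at the start; "torque": the same for the moment, N m; "width": opening from 0.0 (shut) to 1.0 (fully open); "grip_force": force on a finger pad.
Only numpy, scipy, OpenCV 4.12 (cv2) and the standard library are available. Lean on these libraries where they do the work, as an engineer would, in place of code of your own. Each camera call takes 0.05 s, during which the arm holds its last target. There are 200 camera calls.

## Task

The processor chip lies loose on the black loading plate of the rework station. With a fingertip push it flat against the long steel rail, then slide it along the rail into the corner nest until it touches the end stop, and leave it there flat, square and snug in the corner where rail and stop meet. Push it gently: never pick it up, tip it or let it ride up on anything, and leave the spare chips, the jars and the tools around the plate where they are.

Things in the scene. Friction and masses are not known exactly. Their poses are not given: they have to be found in the camera images.
- plate: Loading plate, fixed, level: black aluminium, 135 (x) by 260 (y) by 10 mm, on the grey mat, whose top is 3 mm above the work surface; so the plate's bare top is 13 mm above it. Origin on the underside; the plate spans x -85 to +50, y -130 to +130 mm of its own frame, z up. Place and yaw (within 0.35 rad) differ from run to run.
- rail (a point): Point on the guiding face of the bright steel rail, at half the plate's length, where face and plate top meet: plate frame (+35, 0, +10) mm. The rail runs the whole length of the plate along its y axis, x +35 to +50 mm, 10 mm high above the plate's top; its face looks to -x. Axes as the plate's.
- stop (a point): Inner corner where the rail's face meets the steel end stop, at the plate's top: plate frame (+35, +110, +10) mm. The stop lies across the plate, x -35 to +35, y +110 to +126 mm, 10 mm high; its face looks to -y. Axes as the plate's.
- lip (a point): Start of the straight part of the brass lip that closes the nest on the side away from the rail: plate frame (-13.5, +75, +10) mm. Lip 4 mm high, 12 mm wide, inner face x = -13.5 mm from y = 75 to the stop; from y = 57 to 75 mm it flares out, away from the rail (by 9 mm). So the nest is 48.5 mm wide between lip and rail and open to -y. Axes as the plate's.
- nest (a point): Where the centre of the chip's underside lies when the chip touches both rail and end stop: plate frame (+12.5, +87.5, +10) mm, on the plate's top. Axes as the plate's: +x towards the rail, +y along the rail to the stop.
- chip: The loose chip to be moved: 45 by 45 by 5 mm, about 28 g; green substrate 2.4 mm thick, on it a bright nickel lid 41 by 41 by 2.6 mm. Origin at the centre of its underside, z up, x and y parallel to its edges. It starts flat on the open part of the plate, clear of rail and nest, turned up to 0.4 rad from square (its x axis roughly the plate's). Ordinary dry friction.
- spare_a: Spare chip, same make and size, in the black carrier tray past the end stop; origin at the centre of its underside. Not to be moved.
- spare_b: Second spare chip in the same tray. Not to be moved. The tray is fixed, 64 by 124 mm and 9 mm high, on the mat past the plate's +y end, its long side along the end stop, about 30 to 45 mm clear of the plate.
- spool: Solder spool standing on its flange, green, 60 mm diameter, 46 mm high, behind the rail; origin at the centre of its underside. Not to be moved.
- paste_jar: Blue solder-paste jar with white cap, 42 mm diameter, 36 mm high, behind the rail; origin at the centre of its underside. Not to be moved.
- flux_bottle: Pink flux bottle with white cap, 38 mm diameter, 85 mm high, behind the rail; origin at the centre of its underside. Spool, jar and bottle change places from run to run; their centres stay 70 mm or more beyond the rail's guiding face. Not to be moved.
- tweezers: Steel tweezers, 125 mm long, 7 mm high, lying on the mat in front of the plate (on its -x side); origin under the middle. Not to be moved.
- brush: Red-handled flux brush, 165 mm long, 9 mm high, lying on the mat past the plate's -y end; origin under the middle. Not to be moved.

How it is judged:
By the outcome, as a careful person would: the job done as asked, in the order asked, and still so for the second after the job is handed in, with the robot touching nothing.
It also fails if it takes over 51 s, if anything falls off the work surface, if the arm or the gripper's body presses on something with over 40 N, if the wrist force passes 120 N, or if a joint passes its speed limit or range.

## Working session

There is one attempt and no reset: what is moved stays moved. The work goes in short steps, Python scripts to look and compute and a shell command to move; the robot and the scene stay as the last step left them, time stands still between calls to the robot, and variables do not carry over. Pictures are saved under pics/ and viewed, at most 10 in all, crops included, and the job is handed in when it is done.

```bash
ls; mkdir -p pics; python3 - <<'E'
from workcell import bot
import cv2
for n in("scene","side"):
    cv2.imwrite(f"pics/{n}0.png",bot.read_camera(n)[:,:,::-1]); i=bot.camera_info(n); print(i)
print(bot.read_state(),bot.hold_point_z)
E
```

```text
jog.py
pics
workcell.py
{'intrinsics': array([[373.29102219,   0.        , 319.25427713],
       [  0.        , 373.29102219, 204.16429538],
       [  0.        ,   0.        ,   1.        ]]), 'extrinsics': array([[ 0.66379414,  0.58268872, -0.46888293,  0.93486146],
       [ 0.74773972, -0.50344517,  0.43292987, -0.25611009],
       [ 0.0162065 , -0.6379787 , -0.76988345,  0.6017909 ],
       [ 0.        ,  0.        ,  0.        ,  1.        ]])}
{'intrinsics': array([[392.62938171,   0.        , 319.99415561],
       [  0.        , 392.62938171, 198.40374951],
       [  0.        ,   0.        ,   1.        ]]), 'extrinsics': array([[-0.92965437, -0.18033283,  0.3212831 ,  0.3672348 ],
       [-0.36823764,  0.48316938, -0.7943226 ,  0.65050002],
       [-0.01199172, -0.856754  , -0.51558586,  0.44924868],
       [ 0.        ,  0.        ,  0.        ,  1.        ]])}
{'time': 0.1, 'q': array([-1.24487902e+00,  2.64680977e-01,  1.60526552e+00,  8.82330516e-06,
        1.27373140e+00, -3.69295406e-02]), 'joint_vel': array([-0.00170425, -0.00208849, -0.00197498, -0.00039282, -0.00030982,
        0.00178612]), 'joint_torque': array([ 5.44725044e-04, -5.16706288e+01, -3.68588698e+01, -1.15516352e-05,
        6.27605041e-03,  1.46193764e-05]), 'tool_pos': array([ 0.23932839, -0.63035689,  0.20376931]), 'tcp_rot': array([-3.08800227e+00, -5.66460446e-01,  4.58230418e-04]), 'wrist_force': array([ 0.18728119, -0.14197651, -0.11904129]), 'torque': array([ 0.0037522 , -0.02565532,  0.03075763]), 'grip_force': 0.0, 'width': 1.0030076149642444} 0.0187
```

View pics/scene0.png

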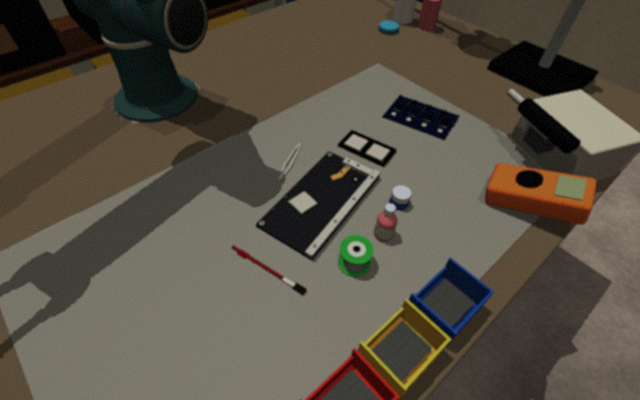

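View pics/side0.png

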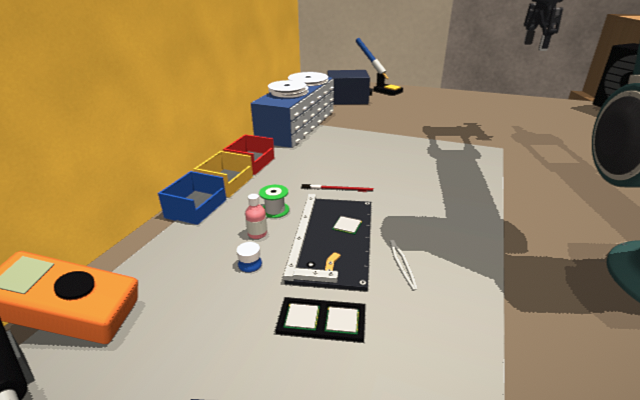

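The scene view shows the chip at about (302,202) on the plate, with the nest near (350,170) and the tray at (367,148). The side view shows the chip at (347,224), the stop at (310,274) and the rail at the left. I'll get rough positions by casting rays.

```bash
cat > h.py <<'E'
import numpy as np, cv2
from scipy.spatial.transform import Rotation as R
from workcell import bot
def cast(info,uv,z):
    K,T=np.array(info["intrinsics"]),np.array(info["extrinsics"])
    uv=np.atleast_2d(uv).astype(float)
    d=np.c_[uv,np.ones(len(uv))]@np.linalg.inv(K).T@T[:3,:3].T
    return T[:3,3]+d*((z-T[2,3])/d[:,2])[:,None]
def proj(info,P):
    K,T=np.array(info["intrinsics"]),np.array(info["extrinsics"])
    p=(np.atleast_2d(P)-T[:3,3])@T[:3,:3]@K.T
    return p[:,:2]/p[:,2:]
E
python3 - <<'E'
from h import *
s=bot.camera_info("scene"); d=bot.camera_info("side")
print(cast(s,[[302,202]],.018),cast(d,[[347,224]],.018))
print("corners scene",cast(s,[[258,222],[331,153]],.013), cast(s,[[312,256],[380,175]],.023))
print("side",cast(d,[[371,200],[368,288]],.013), cast(d,[[314,196],[287,276]],.023))
w=bot.camera_info("wrist"); st=bot.read_state(); Rt=R.from_rotvec(st["tcp_rot"]).as_matrix()
print(w["intrinsics"]); print("cam in tool",Rt.T@(w["extrinsics"][:3,3]-st["tool_pos"]),"\n",Rt.T@w["extrinsics"][:3,:3]); print(Rt)
E
```

```text
[[0.55202042 0.04934989 0.018     ]] [[0.55230232 0.05656179 0.018     ]]
corners scene [[ 0.53161764 -0.0462806   0.013     ]
 [ 0.47909653  0.19758261  0.013     ]] [[ 0.66469065 -0.02124136  0.023     ]
 [ 0.60699329  0.22307501  0.023     ]]
side [[ 0.53463644 -0.05352464  0.013     ]
 [ 0.46914952  0.20413145  0.013     ]] [[ 0.64845523 -0.01094964  0.023     ]
 [ 0.59395604  0.23423107  0.023     ]]
[[338.66138053   0.         318.12237456]
 [  0.         338.66138053 202.14495477]
 [  0.           0.           1.        ]]
cam in tool [ 0.07304693 -0.00094225 -0.16856006] 
 [[-8.57602582e-04 -9.57940089e-01 -2.86966986e-01]
 [ 9.99999630e-01 -8.41266925e-04 -1.80226138e-04]
 [-6.87699910e-05 -2.86967035e-01  9.57940456e-01]]
[[ 9.34891110e-01  3.54934048e-01 -6.59653514e-04]
 [ 3.54934650e-01 -9.34889021e-01  1.97816408e-03]
 [ 8.54149560e-05 -2.08350190e-03 -9.99997826e-01]]
```
Plate yaw ~ +0.22 rad (y axis points (-0.052,0.244)→ yaw=atan2(0.052,0.244)=0.21..0.25). Chip is at (0.552,0.053); plate center ~ (0.56,0.09).

Units first: shifts go in shares of 62.5 mm and turns go in units of 0.05 rad. So 0.0436 m is 0.6976, -0.0396 m is -0.6336.

```bash
echo '{"dx":[0.6976, 0.6976, 0.6976, 0.6976, 0.6976], "dy":[-0.6336, -0.6336, -0.6336, -0.6336, -0.6336], "dz":[0, 0, 0, 0, 0], "yaw":[0, 0, 0, 0, 0]}' | python3 jog.py 0.0 40
echo '{"dx":[0.6976, 0.6976, 0.6976, 0.6976, 0.6976], "dy":[-0.6336, -0.6336, -0.6336, -0.6336, -0.6336], "dz":[0, 0, 0, 0, 0], "yaw":[0, 0, 0, 0, 0]}' | python3 jog.py
echo '{"dx":[0.6976, 0.6976, 0, 0, 0], "dy":[-0.6336, -0.6336, 0, 0, 0], "dz":[0, 0, 0, 0, 0], "yaw":[0, 0, -3.58, -3.58, -3.58]}' | python3 jog.py
echo '{"dx":[0, 0, 0, 0, 0], "dy":[0, 0, 0, 0, 0], "dz":[0, 0, 0, 0, 0], "yaw":[-3.58, -3.58, -3.58, -3.58, -3.58]}' | python3 jog.py
echo '{"dx":[0, 0], "dy":[0, 0], "dz":[0, 0], "yaw":[0, 0]}' | python3 jog.py
python3 - <<'E'
from h import *
np.save("pics/w1.npy",[0]); st=bot.read_state(); w=bot.camera_info("wrist")
im=bot.read_camera("wrist"); cv2.imwrite("pics/w1.png",im[:,:,::-1]); np.savez("pics/w1.npz",**w); print(st["tool_pos"],st["q"],np.linalg.norm(st["joint_vel"]))
E
```

```text
time: 0.72
tool_pos: [0.3734, -0.3666, 0.2045]
tcp_rot: [-3.09, -0.566, 0.0]
wrist_force: [1.6, 0.0, 0.6]
width: -0.001
grip_force: 0.0
time: 1.35
tool_pos: [0.5069, -0.1042, 0.2047]
tcp_rot: [3.09, 0.567, -0.0]
wrist_force: [0.7, -0.6, -0.4]
width: 0.002
grip_force: 0.0
time: 1.98
tool_pos: [0.5596, -0.0006, 0.2043]
tcp_rot: [-2.824, -1.375, 0.002]
wrist_force: [-0.1, -0.0, 0.0]
width: -0.003
grip_force: 0.0
time: 2.6
tool_pos: [0.5596, -0.0011, 0.2044]
tcp_rot: [-1.951, -2.461, 0.001]
wrist_force: [0.3, -0.1, 0.2]
width: 0.0
grip_force: 0.0
time: 2.85
tool_pos: [0.5598, -0.0011, 0.2047]
tcp_rot: [-1.963, -2.453, 0.0]
wrist_force: [-0.1, -0.4, -0.0]
width: 0.004
grip_force: 0.0
[ 0.55981951 -0.00109406  0.20468745] [-4.64560520e-02  4.72564957e-02  1.85306042e+00  1.34873344e-05
  1.24182128e+00 -2.67544518e-01] 0.010465685406662494
```

View pics/w1.png

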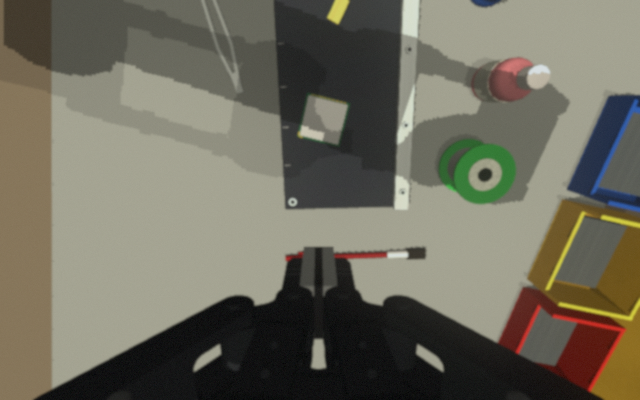

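The wrist view shows the chip at (324,119), the plate's near end at v≈208 and the rail at u≈402–418; the stop is out of frame. I'll move about 0.08 m forward so the whole plate is visible.

Scaled: 0.045 m is 0.72, 0.04 m is 0.64.

```bash
echo '{"dx":[0.72, 0.64, 0, 0], "dy":[0, 0, 0, 0], "dz":[0, 0, 0, 0], "yaw":[0, 0, 0, 0]}' | python3 jog.py
python3 - <<'E'
from h import *
st=bot.read_state(); w=bot.camera_info("wrist")
im=bot.read_camera("wrist"); cv2.imwrite("pics/w2.png",im[:,:,::-1]); np.savez("pics/w2.npz",**w); print(st["tool_pos"])
cv2.imwrite("pics/w2c.png",cv2.resize(im[:300,200:480,::-1],None,fx=2,fy=2,interpolation=cv2.INTER_CUBIC))
E
```

```text
time: 3.4
tool_pos: [0.5413, 0.0815, 0.205]
tcp_rot: [1.959, 2.455, -0.001]
wrist_force: [-0.3, -0.5, 1.1]
width: 0.001
grip_force: 0.0
[0.54126173 0.08151411 0.20501832]
```

View pics/w2c.png

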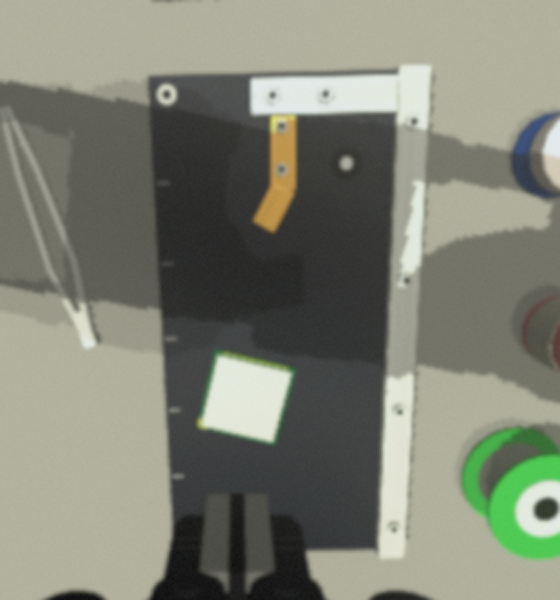

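The crop shows the chip lid centred at (247,400), the rail's inner edge running from (397,110) to (379,540), the plate's left edge from (150,80) to (172,520), and the stop's inner edge at y≈114.

```bash
cat >> h.py <<'E'
def edge(g,lines,sign,vert,z,w):
    """lines: list of (c,guess) scan; returns world pts of strongest gradient of given sign near guess"""
    out=[]
    for c,g0 in lines:
        c,g0=int(c),int(round(g0)); s=(g[c,g0-7:g0+8] if not vert else g[g0-7:g0+8,c]).astype(float)
        d=sign*np.diff(s); k=int(np.argmax(d))
        if d[k]<8 or not 0<k<len(d)-1: continue
        a,b,e=d[k-1:k+2]; p=g0-7+k+.5+(.5*(a-e)/(a-2*b+e) if a-2*b+e else 0)
        out.append((p,c) if not vert else (c,p))
    return cast(w,out,z)
def fit(P):
    f=cv2.fitLine(P[:,:2].astype(np.float32),cv2.DIST_HUBER,0,.001,.001).ravel()
    return f[2:],f[:2]
def lid(im,w,guess):
    m=((im.min(2)>150)).astype(np.uint8); cs,_=cv2.findContours(m,cv2.RETR_EXTERNAL,cv2.CHAIN_APPROX_NONE)
    c=[c for c in cs if cv2.pointPolygonTest(c,guess,False)>=0][0].reshape(-1,2)
    P=cast(w,c,.018)[:,:2]; return cv2.minAreaRect((P*1000).astype(np.float32)),P
E
python3 - <<'E'
from h import *
w=dict(np.load("pics/w2.npz")); im=cv2.imread("pics/w2.png")[:,:,::-1]; g=cv2.cvtColor(np.ascontiguousarray(im),cv2.COLOR_RGB2GRAY)
f=lambda x,y:(200+x/2,y/2)
rows=np.arange(65,260,4)
L=lambda a,b:[(r,np.interp(r,[a[1]/2,b[1]/2],[200+a[0]/2,200+b[0]/2])) for r in rows]
rail=edge(g,L((397,110),(379,540)),1,False,.013,w)
left=edge(g,L((150,80),(172,520)),-1,False,.013,w)
stop=edge(g,[(c,57) for c in list(range(350,372,2))+[330,332]+list(range(376,395,2))],-1,True,.013,w)
for n,p in(("rail",rail),("left",left),("stop",stop)):
    o,d=fit(p); r=(p[:,:2]-o)@np.array([-d[1],d[0]]); print(n,len(p),o,d,np.degrees(np.arctan2(d[1],d[0])),"res",np.median(abs(r)))
print(lid(im,w,(323.0,200.0))[0])
ro,rd=fit(rail); rd=rd*np.sign(rd[1]); so,_=fit(stop); lo,_=fit(left)
n=np.array([rd[1],-rd[0]]); print("rail-left dist",(ro-lo)@n)
corner=ro+rd*((so-ro)@rd); yaw=np.arctan2(-rd[0],rd[1]); print("corner",corner,"yaw",yaw)
E
```

```text
rail 49 [0.61441946 0.12254023] [ 0.24097411 -0.9705315 ] -76.055954 res 0.00012324475363749833
left 49 [0.5033234  0.06621742] [ 0.24426556 -0.9697084 ] -75.861565 res 0.00012964236497662766
stop 23 [0.5720576  0.20755816] [0.9692061 0.246251 ] 14.2557745 res 0.00010567119614412634
((552.1419067382812, 53.96620178222656), (41.22700119018555, 41.075382232666016), 89.11071014404297)
rail-left dist 0.1213946
corner [0.5920762  0.21252859] yaw 0.24336943
```

Scaled: 0.055 m is 0.88, 0.045 m is 0.72, -0.021 rad is -0.42.

```bash
echo '{"dx":[-0.4672, 0, 0, 0, 0], "dy":[-0.704, 0, 0, 0, 0], "dz":[0, 0.88, 0.88, 0.72, 0], "yaw":[-0.42, 0, 0, 0, 0]}' | python3 jog.py
echo '{"dx":[0, 0, 0, 0], "dy":[0, 0, 0, 0], "dz":[0.32, 0.16, 0, 0], "yaw":[0, 0, 0, 0]}' | python3 jog.py
cat > chk.py <<'E'
from h import *
corner=np.array([.5921,.2125]); yaw=.245; ex=np.array([np.cos(yaw),np.sin(yaw)]); ey=np.array([-ex[1],ex[0]])
def toplate(P):
    d=np.atleast_2d(P)[:,:2]-corner; return np.c_[d@ex*1000+35,d@ey*1000+110]
if __name__=="__main__":
    st=bot.read_state(); print("tool plate mm",toplate(st["tool_pos"]),st["tool_pos"][2],"yaw err",2*np.arctan2(st["tcp_rot"][1],st["tcp_rot"][0])-np.pi/2-yaw,"F",st["wrist_force"],"t",st["time"])
E
python3 chk.py; python3 - <<'E'
from h import *
im=bot.read_camera("side"); cv2.imwrite("pics/s3.png",cv2.resize(im[130:290,270:430,::-1],None,fx=3.5,fy=3.5,interpolation=cv2.INTER_CUBIC))
E
```

```text
time: 4.08
tool_pos: [0.5006, 0.0423, 0.0462]
tcp_rot: [-1.931, -2.469, 0.01]
wrist_force: [0.1, 0.1, 0.2]
width: 0.004
grip_force: 0.0
time: 4.58
tool_pos: [0.5059, 0.0435, 0.0213]
tcp_rot: [1.933, 2.475, 0.002]
wrist_force: [0.0, 1.2, 1.0]
width: -0.001
grip_force: 0.0
tool plate mm [[-89.65966097 -33.0740892 ]] 0.02127204788429131 yaw err -0.00015236349821845518 F [0.0389593  1.20362498 0.99034847] t 4.575
```

View pics/s3.png

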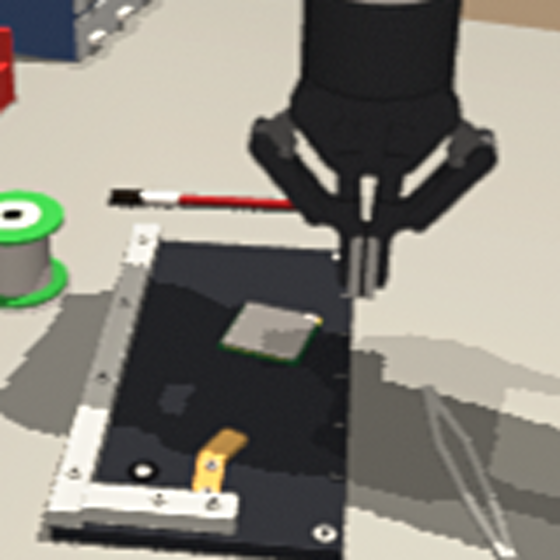

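The side view shows the closed finger at (360,265) standing at the plate's -x edge, level with the chip and clear of it and of the tweezers. I'll lower it and start pushing.

Scaled: 0.006 m is 0.096.

```bash
echo '{"dx":[0, 0, 0], "dy":[0, 0, 0], "dz":[0.096, 0, 0], "yaw":[0, 0, 0]}' | python3 jog.py; python3 chk.py
echo '{"dx":[0, 0, 0], "dy":[0.096, 0.096, 0], "dz":[0, 0, 0], "yaw":[0, 0, 0]}' | python3 jog.py; python3 chk.py
```

```text
time: 5.0
tool_pos: [0.5046, 0.0435, 0.0139]
tcp_rot: [-1.933, -2.476, 0.0]
wrist_force: [-0.6, -0.4, 0.1]
width: 0.002
grip_force: 0.0
tool plate mm [[-90.87396737 -32.69033409]] 0.013873195346976147 yaw err -6.283088536450392 F [-0.60602769 -0.41679414  0.08944185] t 5.0
time: 5.38
tool_pos: [0.5173, 0.0466, 0.0142]
tcp_rot: [1.933, 2.476, 0.001]
wrist_force: [-0.0, -0.3, 0.4]
width: -0.002
grip_force: 0.0
tool plate mm [[-77.77835157 -32.82751893]] 0.01419660771230076 yaw err 0.00014658729172067897 F [-0.03600922 -0.25897542  0.367924  ] t 5.375
```

```bash
echo '{"dx":[-0.016, 0, 0, 0, 0], "dy":[0.064, 0.08, 0.08, 0.08, 0.08], "dz":[-0.0096, 0, 0, 0, 0], "yaw":[0, 0, 0, 0, 0]}' | python3 jog.py; echo '{"dx":[0, 0, 0, 0], "dy":[0.08, 0.08, 0.064, 0], "dz":[0, 0, 0, 0], "yaw":[0, 0, 0, 0]}' | python3 jog.py;python3 chk.py
cat > see.py <<'E'
import sys
from chk import *
w=bot.camera_info("wrist"); im=bot.read_camera("wrist"); cv2.imwrite(f"pics/{sys.argv[1]}.png",im[:,:,::-1])
m=(im.min(2)>int(sys.argv[2]) if len(sys.argv)>2 else im.min(2)>130).astype(np.uint8); cs,_=cv2.findContours(m,cv2.RETR_EXTERNAL,cv2.CHAIN_APPROX_NONE)
for c in cs:
    P=toplate(cast(w,c.reshape(-1,2),.018)); r=cv2.minAreaRect(P.astype(np.float32))
    if 15<min(r[1]) and max(r[1])<80: print(r, c.reshape(-1,2).mean(0))
E
python3 see.py w4
```

```text
time: 6.0
tool_pos: [0.5403, 0.0514, 0.0146]
tcp_rot: [-1.933, -2.476, 0.0]
wrist_force: [0.2, -0.2, -0.3]
width: 0.0
grip_force: 0.0
time: 6.5
tool_pos: [0.5539, 0.0548, 0.0146]
tcp_rot: [1.933, 2.476, 0.0]
wrist_force: [-0.4, -0.5, -0.2]
width: -0.003
grip_force: 0.0
tool plate mm [[-40.33950952 -33.75510635]] 0.014633994422199564 yaw err 0.00010729686600707833 F [-0.35962688 -0.46704738 -0.17262434] t 6.5
((140.9771728515625, -119.95531463623047), (22.84529685974121, 39.4755744934082), 15.15129280090332) [623.41666667 376.47619048]
((-42.427268981933594, -34.20252990722656), (41.03981018066406, 41.392967224121094), 75.2387924194336) [311.87017544 238.25614035]
```

View pics/w4.png

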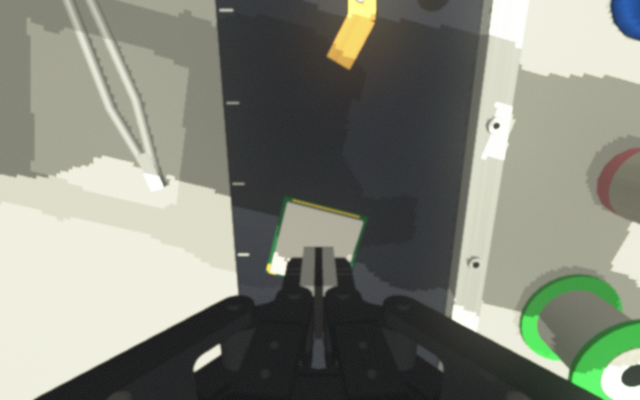

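The picture shows the chip unmoved (lid at (318,235)), with the fingertip apparently hovering over it. So the real fingertip must sit higher than the TCP reading. I'll check this against the earlier side view.

```bash
python3 - <<'E'
from chk import *
d=bot.camera_info("side"); 
for z in(.0213,.0263,.0313): print(z,(proj(d,[[.5059,.0435,z]])-[270,130])*3.5)
st=bot.read_state(); im=bot.read_camera("side"); c=proj(d,[st["tool_pos"]])[0]; print(st["tool_pos"],c)
x,y=int(c[0])-40,int(c[1])-50; print(x,y)
cv2.imwrite("pics/s5.png",cv2.resize(im[y:y+80,x:x+80,::-1],None,fx=7,fy=7,interpolation=cv2.INTER_CUBIC)); print((c-[x,y])*7)
E
```

```text
0.0213 [[358.38101784 328.33060095]]
0.0263 [[358.90520685 320.73424436]]
0.0313 [[359.43303729 313.08511748]]
[0.55356474 0.05472658 0.01456012] [346.63355437 224.8273739 ]
306 174
[284.43488058 355.79161729]
```

View pics/s5.png

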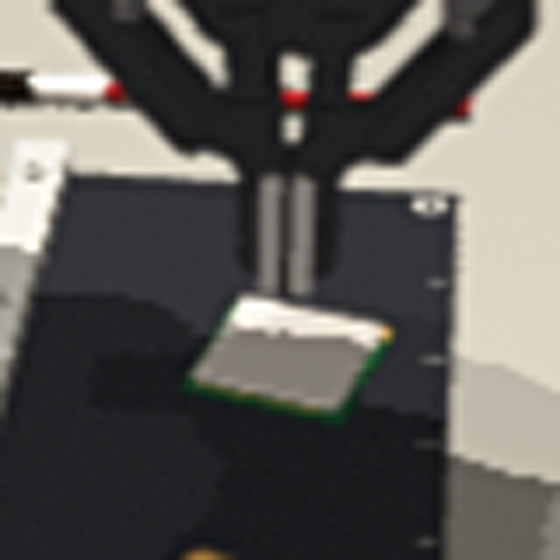

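```bash
python3 - <<'E'
from chk import *
d=bot.camera_info("side"); w=bot.camera_info("wrist"); st=bot.read_state()
def ray(i,uv): a=cast(i,[uv],.1)[0]; b=cast(i,[uv],0)[0]; return a,(b-a)/np.linalg.norm(b-a)
for vw in(247,250):
    a,u=ray(d,(346.7,216.4)); b,v=ray(w,(318,vw))
    M=np.c_[u,-v]; s=np.linalg.lstsq(M,b-a,rcond=None)[0]; p,q=a+s[0]*u,b+s[1]*v
    P=(p+q)/2; Rt=R.from_rotvec(st["tcp_rot"]).as_matrix(); print(P,p-q,"tool frame",Rt.T@(P-st["tool_pos"]))
g=cv2.cvtColor(cv2.imread("pics/w4.png"),cv2.COLOR_BGR2GRAY); print(g[236:262,310]); print(g[300,285:350])
print(st["q"],st["time"])
E
```

```text
[0.55085273 0.064259   0.04064965] [ 1.11782598e-04  3.82874484e-05 -4.68280785e-06] tool frame [ 9.91489766e-03 -8.23309682e-05 -2.61653929e-02]
[0.55143101 0.06219733 0.03923003] [ 2.33968843e-04  8.03635493e-05 -1.01245790e-05] tool frame [ 7.77443517e-03 -2.08964420e-05 -2.47459429e-02]
[173 174 171 173 173 172 175 172 173 165 149 122 113 113 112 112 115 114
 112 114 114 113 113 113 115 113]
[32 34 34 33 33 34 33 35 35 35 35 35 35 32 32 32 32 31 33 35 31 32 31 34
 32 35 33 35 37 43 45 49 47 45 47 45 42 42 41 33 32 35 33 33 32 33 35 33
 32 32 35 33 34 34 33 34 34 38 34 37 31 37 35 34 33]
[ 5.36699803e-02  2.35669293e-01  2.02438564e+00 -6.98797092e-06
  8.81917065e-01 -1.91339206e-01] 6.6
```

Both views agree that the visible fingertip ends about 25 mm short of the TCP reading, so it passed over the chip without touching it. I'll back off and probe down onto the bare plate, watching the force.

Scaled: -0.0205 m is -0.328, 0.012 m is 0.192.

```bash
echo '{"dx":[0, 0, 0, 0], "dy":[-0.328, -0.328, 0, 0], "dz":[0, 0, 0.192, 0], "yaw":[0, 0, 0, 0]}' | python3 jog.py; python3 chk.py; echo '{"dx":[0, 0], "dy":[0, 0], "dz":[0.08, 0], "yaw":[0, 0]}' | python3 jog.py ; echo '{"dx":[0, 0], "dy":[0, 0], "dz":[0.048, 0], "yaw":[0, 0]}' | python3 jog.py;python3 chk.py
```

```text
time: 7.1
tool_pos: [0.5131, 0.0447, 0.0015]
tcp_rot: [-1.933, -2.475, 0.001]
wrist_force: [-0.4, -0.5, 0.7]
width: 0.001
grip_force: 0.0
tool plate mm [[-82.29630225 -33.60650393]] 0.001510735022668859 yaw err -6.283301551067713 F [-0.42416821 -0.45104684  0.68193968] t 7.1
time: 7.35
tool_pos: [0.514, 0.0448, -0.0028]
tcp_rot: [-1.933, -2.476, 0.0]
wrist_force: [-0.2, 1.0, 0.2]
width: 0.002
grip_force: 0.0
time: 7.6
tool_pos: [0.5137, 0.0448, -0.0056]
tcp_rot: [-1.933, -2.476, 0.0]
wrist_force: [-1.2, 0.7, -0.1]
width: -0.002
grip_force: 0.0
tool plate mm [[-81.7510871  -33.70926733]] -0.005634942261535998 yaw err -6.283167770234755 F [-1.19332711  0.73555071 -0.05962803] t 7.6
```

```bash
for i in 1; do echo '{"dx":[0, 0], "dy":[0, 0], "dz":[0.032, 0], "yaw":[0, 0]}' | python3 jog.py | sed -n '2p;4p'; echo '{"dx":[0, 0], "dy":[0, 0], "dz":[0.024, 0], "yaw":[0, 0]}' | python3 jog.py| sed -n '2p;4p'; echo '{"dx":[0, 0], "dy":[0, 0], "dz":[0.016, 0], "yaw":[0, 0]}' | python3 jog.py| sed -n '2p;4p'; done
```

```text
tool_pos: [0.5136, 0.0448, -0.0075]
wrist_force: [-0.5, 0.6, 0.2]
tool_pos: [0.5136, 0.0447, -0.009]
wrist_force: [-0.6, -0.5, 0.3]
tool_pos: [0.5136, 0.0447, -0.01]
wrist_force: [-0.3, 0.4, -0.7]
```

```bash
echo '{"dx":[0, 0], "dy":[0, 0], "dz":[0.016, 0], "yaw":[0, 0]}' | python3 jog.py | sed -n '2p;4p'; python3 - <<'E'
from chk import *
d=bot.camera_info("side"); st=bot.read_state(); im=bot.read_camera("side"); print(st["tool_pos"],st["wrist_force"])
P=st["tool_pos"]+[0,0,.0]; Rt=R.from_rotvec(st["tcp_rot"]).as_matrix()
c=proj(d,[st["tool_pos"]+Rt@[.01,0,-.025]])[0]
x,y=int(c[0])-40,int(c[1])-40; print(c,x,y,(c-[x,y])*7)
cv2.imwrite("pics/s6.png",cv2.resize(im[y:y+80,x:x+80,::-1],None,fx=7,fy=7,interpolation=cv2.INTER_CUBIC))
E
```

```text
tool_pos: [0.5136, 0.0448, -0.011]
wrist_force: [-0.4, 1.1, 0.1]
[ 0.5136411   0.04475008 -0.01100746] [-0.42999931  1.10553081  0.05824361]
[367.93040187 229.50741041] 327 189 [286.5128131  283.55187284]
```

View pics/s6.png

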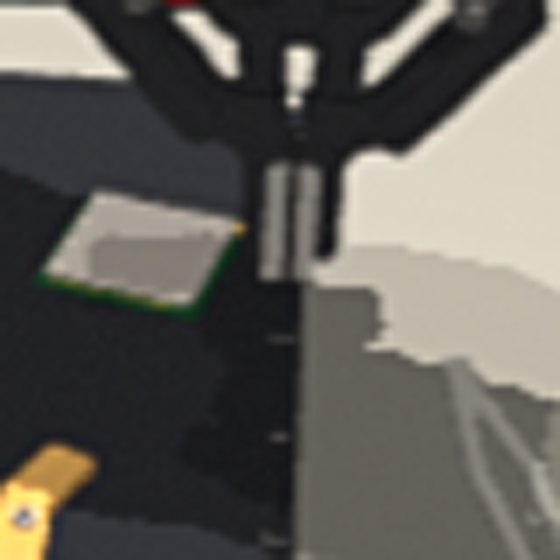

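The view shows the pads at (288,275), right at the plate's left edge and clear of the chip, very nearly at plate level. I'll continue probing.

```bash
for i in 1; do echo '{"dx":[0, 0], "dy":[0, 0], "dz":[0.016, 0], "yaw":[0, 0]}' | python3 jog.py | sed -n '2p;4p'; echo '{"dx":[0, 0], "dy":[0, 0], "dz":[0.0112, 0], "yaw":[0, 0]}' | python3 jog.py| sed -n '2p;4p';  done
```

```text
tool_pos: [0.5136, 0.0447, -0.012]
wrist_force: [0.1, 0.4, -1.0]
tool_pos: [0.5136, 0.0447, -0.0127]
wrist_force: [-0.0, -0.1, 0.2]
```

```bash
for i in 1; do echo '{"dx":[0, 0], "dy":[0, 0], "dz":[0.0128, 0], "yaw":[0, 0]}' | python3 jog.py | sed -n '2p;4p'; echo '{"dx":[0, 0], "dy":[0, 0], "dz":[0.0128, 0], "yaw":[0, 0]}' | python3 jog.py| sed -n '2p;4p';  done
```

```text
tool_pos: [0.5139, 0.0447, -0.0132]
wrist_force: [-0.4, -0.5, 1.0]
tool_pos: [0.5139, 0.0447, -0.0132]
wrist_force: [-4.2, -0.6, 9.3]
```

Contact with the plate came at a TCP reading of -0.0132. I'll raise to 1.5 mm above the plate and push.

```bash
echo '{"dx":[0, 0, 0, 0, 0], "dy":[0, 0.064, 0.08, 0.064, 0.064], "dz":[-0.0416, 0, 0, 0, 0], "yaw":[0, 0, 0, 0, 0]}' | python3 jog.py|sed -n '2p;4p'; echo '{"dx":[0, 0, 0, 0, 0], "dy":[0.064, 0.064, 0.064, 0.064, 0], "dz":[0, 0, 0, 0, 0], "yaw":[0, 0, 0, 0, 0]}' | python3 jog.py;python3 chk.py; python3 see.py w7
```

```text
tool_pos: [0.5304, 0.0489, -0.0118]
wrist_force: [-0.4, -1.2, 0.5]
time: 10.9
tool_pos: [0.5462, 0.0528, -0.0115]
tcp_rot: [1.933, 2.476, 0.0]
wrist_force: [-0.3, -0.1, 0.3]
width: -0.005
grip_force: 0.0
tool plate mm [[-48.23149479 -33.76753423]] -0.01151413733734296 yaw err 0.00012666642198333466 F [-0.301327   -0.09738114  0.30778281] t 10.9
((-18.675987243652344, -28.216323852539062), (40.97707748413086, 40.36710739135742), 89.33560943603516) [387.72327044 253.38050314]
```

The chip is now flush and square at (-18.7, -28.2) in plate coordinates, with 31 mm left to the rail.

```bash
echo '{"dx":[0, 0, 0, 0, 0], "dy":[0.064, 0.08, 0.08, 0.08, 0.08], "dz":[0, 0, 0, 0, 0], "yaw":[0, 0, 0, 0, 0]}' | python3 jog.py|sed -n '2p;4p'; echo '{"dx":[0, 0, 0, 0], "dy":[0.064, 0.016, 0.016, 0], "dz":[0, 0, 0, 0], "yaw":[0, 0, 0, 0]}' | python3 jog.py|sed -n '2p;4p'; python3 chk.py; python3 see.py w8 
```

```text
tool_pos: [0.5694, 0.0586, -0.0116]
wrist_force: [0.5, -0.1, 0.6]
tool_pos: [0.5748, 0.06, -0.0116]
wrist_force: [0.0, 0.7, 0.5]
tool plate mm [[-18.75818439 -33.71821527]] -0.011645322852137784 yaw err -6.283219691349815 F [0.02426483 0.66713213 0.50442956] t 12.075
((10.275436401367188, -27.946170806884766), (40.53221893310547, 40.52450942993164), 89.96939086914062) [386.5576324  253.13084112]
```

Scaled: 0.0015 m is 0.024.

```bash
echo '{"dx":[0, 0], "dy":[0.024, 0], "dz":[0, 0], "yaw":[0, 0]}' | python3 jog.py|sed -n '2p;4p'; echo '{"dx":[0, 0], "dy":[0.0112, 0], "dz":[0, 0], "yaw":[0, 0]}' | python3 jog.py|sed -n '2p;4p';echo '{"dx":[0, 0], "dy":[0.0112, 0], "dz":[0, 0], "yaw":[0, 0]}' | python3 jog.py|sed -n '2p;4p'
```

```text
tool_pos: [0.5754, 0.0602, -0.0118]
wrist_force: [-3.8, -0.7, 1.4]
tool_pos: [0.5755, 0.0602, -0.0119]
wrist_force: [-5.7, -2.1, 3.9]
tool_pos: [0.5755, 0.0603, -0.012]
wrist_force: [-7.1, -2.3, 5.6]
```

The chip is seated on the rail, with the reaction force rising and the finger stopped. I'll back off, look, and go round behind it.

Scaled: -0.021 m is -0.336, -0.02 m is -0.32.

```bash
echo '{"dx":[0, 0, -0.32, -0.336, 0], "dy":[-0.064, -0.192, 0, 0, 0], "dz":[0, 0, 0, 0, 0], "yaw":[0, 0, 0, 0, 0]}' | python3 jog.py|sed -n '2p;4p'; python3 chk.py; python3 see.py w9
python3 - <<'E'
import cv2
im=cv2.imread("pics/w9.png"); cv2.imwrite("pics/w9c.png",cv2.resize(im[0:260,240:500],None,fx=2.2,fy=2.2,interpolation=cv2.INTER_CUBIC))
E
```

```text
tool_pos: [0.5734, 0.0149, -0.0112]
wrist_force: [-0.1, 0.9, 0.7]
tool plate mm [[-31.08570587 -77.16803346]] -0.011213272519733024 yaw err -0.002668731120032075 F [-0.11885065  0.94779636  0.74873884] t 13.5
((10.404176712036133, -27.911657333374023), (40.53771209716797, 40.976417541503906), 89.7991943359375) [418.59055118 159.62729659]
```

View pics/w9c.png

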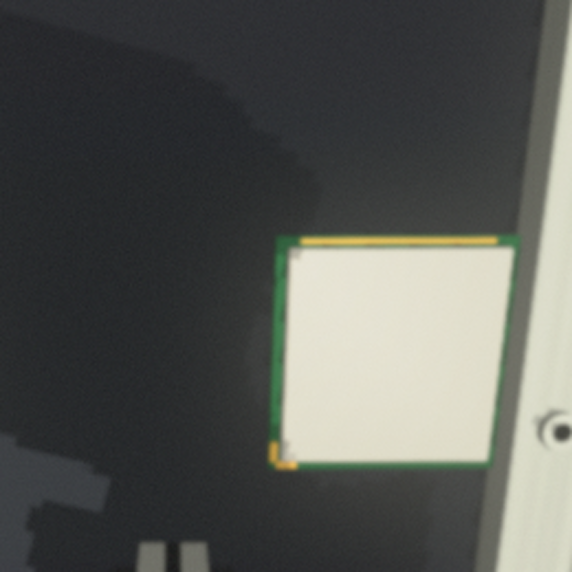

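The crop shows the chip lying flush along the rail's grey face, with its right edge from (518,240) to (490,465), square. I'll move in behind it and slide it along.

Scaled: 0.021 m is 0.336, 0.02 m is 0.32.

```bash
echo '{"dx":[0, 0, 0.096, 0.096, 0.064], "dy":[0.32, 0.336, 0, 0, 0], "dz":[0.0064, 0, 0, 0, 0], "yaw":[0, 0, 0, 0, 0]}' | python3 jog.py|sed -n '2p;4p'; echo '{"dx":[0.064, 0.08, 0.08, 0.08, 0], "dy":[0, 0, 0, 0, 0], "dz":[0, 0, 0, 0, 0], "yaw":[0, 0, 0, 0, 0]}' | python3 jog.py|sed -n '2p;4p'; python3 chk.py; python3 see.py w10
```

```text
tool_pos: [0.6066, 0.043, -0.0124]
wrist_force: [0.3, -0.0, 1.3]
tool_pos: [0.6033, 0.0614, -0.012]
wrist_force: [0.7, -0.3, 0.1]
tool plate mm [[  9.24112122 -39.30301699]] -0.011987412649160617 yaw err -6.282800148044113 F [ 0.68335337 -0.28712273  0.0912285 ] t 14.8
((10.843801498413086, -6.034868240356445), (40.371097564697266, 40.5284538269043), 89.98416137695312) [321.99450549 197.69230769]
```

Scaled: 0.0002 m is 0.0032, 0.005 m is 0.08.

```bash
echo '{"dx":[0.064, 0.08, 0.08, 0.08, 0.08], "dy":[0.0032, 0.0032, 0.0032, 0.0032, 0.0032], "dz":[0, 0, 0, 0, 0], "yaw":[0, 0, 0, 0, 0]}' | python3 jog.py|sed -n '2p;4p'; echo '{"dx":[0.08, 0.08, 0.08, 0.08, 0], "dy":[0.0032, 0.0032, 0.0032, 0.0032, 0], "dz":[0, 0, 0, 0, 0], "yaw":[0, 0, 0, 0, 0]}' | python3 jog.py|sed -n '2p;4p'; python3 chk.py; python3 see.py w11
```

```text
tool_pos: [0.5983, 0.0847, -0.012]
wrist_force: [0.2, -2.4, 1.0]
tool_pos: [0.5946, 0.1048, -0.012]
wrist_force: [0.5, 0.3, -0.4]
tool plate mm [[11.30393956  4.88804197]] -0.011981646870559505 yaw err 0.00028266805421084396 F [ 0.46739019  0.34347649 -0.43128235] t 16.1
((10.815994262695312, 38.12687683105469), (40.374778747558594, 40.56377029418945), 89.96796417236328) [317.16438356 197.85205479]
```

Units first: shifts go in shares of 62.5 mm and turns go in units of 0.05 rad. So 0.005 m is 0.08, 0.004 m is 0.064.

```bash
echo '{"dx":[0.064, 0.08, 0.08, 0.08, 0.08], "dy":[0.0016, 0.0016, 0.0016, 0.0016, 0.0016], "dz":[0, 0, 0, 0, 0], "yaw":[0, 0, 0, 0, 0]}' | python3 jog.py|sed -n '2p;4p'; echo '{"dx":[0.08, 0.08, 0.08, 0.064, 0], "dy":[0, 0, 0, 0, 0], "dz":[0, 0, 0, 0, 0], "yaw":[0, 0, 0, 0, 0]}' | python3 jog.py|sed -n '2p;4p'; python3 chk.py; python3 see.py w12
```

```text
tool_pos: [0.589, 0.1278, -0.012]
wrist_force: [0.7, -0.8, 0.3]
tool_pos: [0.5844, 0.1463, -0.012]
wrist_force: [-0.6, -0.6, 0.2]
tool plate mm [[11.49372807 47.64420198]] -0.01204466327794515 yaw err -6.282839956859071 F [-0.58701115 -0.61271268  0.24464159] t 17.4
((10.806245803833008, 80.9239273071289), (40.36079406738281, 40.55763626098633), 89.98321533203125) [316.63287671 197.2630137 ]
((-91.46595001220703, 102.19052124023438), (75.33270263671875, 52.29240798950195), 74.90729522705078) [ 59.77672956 133.96383648]
```

Still on the rail and square, with about 6 mm to go. I'll take it slowly to the stop.

Scaled: 0.002 m is 0.032, 0.0015 m is 0.024.

```bash
echo '{"dx":[0.032, 0.024, 0.016, 0], "dy":[0, 0, 0, 0], "dz":[0, 0, 0, 0], "yaw":[0, 0, 0, 0]}' | python3 jog.py|sed -n '2p;4p'; echo '{"dx":[0.0112, 0], "dy":[0, 0], "dz":[0, 0], "yaw":[0, 0]}' | python3 jog.py|sed -n '2p;4p';echo '{"dx":[0.0112, 0], "dy":[0, 0], "dz":[0, 0], "yaw":[0, 0]}' | python3 jog.py|sed -n '2p;4p';echo '{"dx":[0.0112, 0], "dy":[0, 0], "dz":[0, 0], "yaw":[0, 0]}' | python3 jog.py|sed -n '2p;4p'; python3 see.py w13
```

```text
tool_pos: [0.5834, 0.1503, -0.012]
wrist_force: [-0.1, 0.1, 0.4]
tool_pos: [0.5832, 0.151, -0.012]
wrist_force: [-0.0, 0.3, 0.2]
tool_pos: [0.5831, 0.1517, -0.012]
wrist_force: [-0.2, 0.3, -0.2]
tool_pos: [0.5829, 0.1523, -0.012]
wrist_force: [-0.3, 0.3, 0.4]
((10.751782417297363, 86.9101333618164), (40.519290924072266, 40.82025909423828), 0.1176779717206955) [316.46428571 198.0467033 ]
```

Scaled: 0.0007 m is 0.0112, 0.0003 m is 0.0048.

```bash
echo '{"dx":[0.0112, 0], "dy":[0.0048, 0], "dz":[0, 0], "yaw":[0, 0]}' | python3 jog.py|sed -n '2p;4p';echo '{"dx":[0.0096, 0], "dy":[0.0048, 0], "dz":[0, 0], "yaw":[0, 0]}' | python3 jog.py|sed -n '2p;4p';echo '{"dx":[0.0096, 0], "dy":[0.0032, 0], "dz":[0, 0], "yaw":[0, 0]}' | python3 jog.py|sed -n '2p;4p'; python3 see.py w14
```

```text
tool_pos: [0.583, 0.1529, -0.012]
wrist_force: [0.1, -1.1, 0.3]
tool_pos: [0.583, 0.153, -0.012]
wrist_force: [-0.8, -4.8, 1.3]
tool_pos: [0.583, 0.1531, -0.0121]
wrist_force: [-0.4, -6.7, 2.8]
((10.806072235107422, 87.47759246826172), (40.548336029052734, 40.41941452026367), 0.02054472826421261) [315.82369146 198.85123967]
```

The stop has been reached, with the reaction rising to about 7 N. I'll bias slightly towards the rail, then retract straight back and up, and check.

```bash
echo '{"dx":[0, 0, 0], "dy":[0.0128, 0.0112, 0], "dz":[0, 0, 0], "yaw":[0, 0, 0]}' | python3 jog.py|sed -n '2p;4p'; echo '{"dx":[-0.032, -0.128, -0.32, -0.32, 0], "dy":[0, 0, 0, 0, 0], "dz":[0, 0, 0, -0.32, -0.8], "yaw":[0, 0, 0, 0, 0]}' | python3 jog.py|sed -n '2p;4p'; echo '{"dx":[0, 0], "dy":[0, 0], "dz":[-0.48, 0], "yaw":[0, 0]}' | python3 jog.py|sed -n '2p;4p'; python3 see.py w15; python3 - <<'E'
import cv2
im=cv2.imread("pics/w15.png"); cv2.imwrite("pics/w15c.png",cv2.resize(im[0:240,220:480],None,fx=2.4,fy=2.4,interpolation=cv2.INTER_CUBIC))
E
```

```text
tool_pos: [0.5833, 0.1532, -0.0122]
wrist_force: [-3.2, -7.8, 4.0]
tool_pos: [0.595, 0.1034, 0.0568]
wrist_force: [0.9, 0.0, 0.8]
tool_pos: [0.6008, 0.1054, 0.0933]
wrist_force: [0.0, 1.1, 0.4]
((10.655693054199219, 87.62104034423828), (41.25355911254883, 40.42053985595703), 89.8578109741211) [307.46413502  84.93670886]
```

View pics/w15c.png

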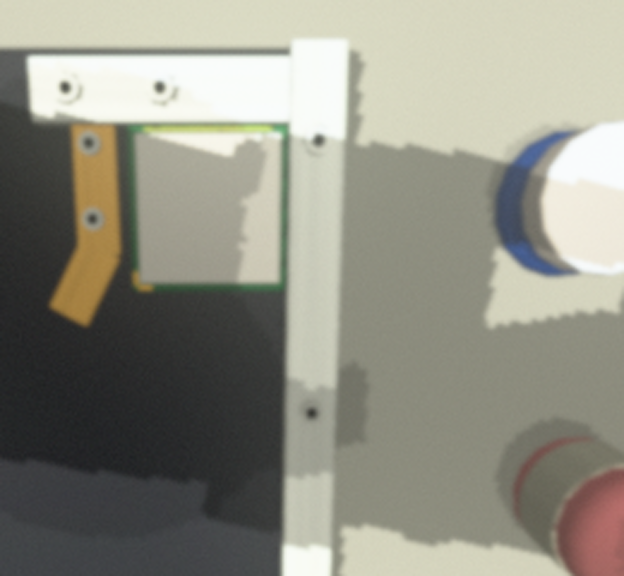

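The crop shows the chip at (208,205), flat and square, its green edge tight against the rail (u≈287) and the stop (v≈124), with a gap to the lip. I'm handing in.

```bash
python3 -c "
from workcell import bot
print(bot.finish_job())"
```

```text
the job is handed in; nothing more can be done
None
```

The chip lies flat and square in the corner nest, pushed against the rail and then slid to the end stop. The last picture shows it snug against both. The job is handed in, and no verdict came back.

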